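# Push two decoration jars home into the jar rail

## Robot

A 6-joint arm with a two-finger parallel gripper is mounted at the origin on a cart in front of the work surface, level with it; the furniture and walls round the work are solid. World frame = base frame: x ahead of the robot, y to its left, z up, the work surface at z = 0. Lengths are in m, angles in rad, forces in N, time in s.
With the tool pointing down it reaches from about 0.375 to 0.9 m from the base axis. Payload 3.1 kg.
Tool frame: the origin (TCP) lies at the very end of the fingers, on their centre line; the grasp point (between the pads) lies 19 mm behind it (env.tcp_to_grasp is the distance from the TCP to the grasp point, in m); y points along the fingers, z is the direction in which the jaws open and shut, and the axes are right-handed (so a half turn about y gives the same grasp; the last joint's range is limited). The gripper opens to 87 mm and grips with 3 to 60 N. Pads are 19 mm wide; open, the fingers measure 117 mm over their backs; the gripper's body (75 mm by 190 mm) begins 51 mm behind the grasp point.
Start: joints at [-1.429, 0.527, 1.433, -0, 1.181, -0.178], TCP at [0.197, -0.593, 0.223] pointing down, gripper open.
Joint ranges: [-3.08, 3.08], [-0.75, 2.2], [0.22, 2.44], [-1.43, 4.57], [0, 2.65], [-2.85, 2.85]. Speed limits (rad/s): [2.79, 2.79, 3.14, 3.14, 3.14, 3.14].

## Interface

Orientations are given as a unit quaternion [x, y, z, w].
In Python, from bench import env gives the robot as it stands.
- The arm moves only by the tool arm_command, never from a script. Its argument "moves" is a list that holds one entry, the list of rows, each a list of 4 numbers: the shift along the tool's x, y, z in m, then the turn about the tool's y in degrees. In form: [[[tx, ty, tz, turn], ...]]. A call has 1 to 8 rows; each row is the pose to reach, as a shift and turn from the pose measured when the call began, along the tool's axes at that moment; what a row does not reach only later rows make up. A row lasts 1/10 s, in which the tool goes at most 50 mm and 8.59 degrees, less where a joint would pass 70% of its speed; a pose out of reach is approached as far as the arm can. A call with a gripper value outside its range is refused whole. "grip" is the finger opening in m, from 0 to 0.087, set as the call begins (left out, the last holds). The fingers move at their own pace and stop on an object; "newtons" is the grip in N (left out, the last holds). Time passes only in rows, so rows that repeat a pose let the fingers close. It gives the time, the measured TCP pose, the force and the opening at its end, in the units of the state.
- env.read_state(): the state, without advancing time (a new reading comes with each control period).
- env.read_camera(name): name is "scene" or "top"; returns the picture (400x640x3 uint8, red, green, blue); there is no depth.
- env.camera_params(name): a dict with "K" (3x3 intrinsics, pixels), "R" (3x3) and "t" (3): a world point X has camera coordinates R X + t. Camera axes: x right, y down, z forward; pixel columns grow to the right and rows downward; lengths in m; the calibration is good to about 2 mm. A picture is of the moment at which its call begins. camera_params takes no time and is no camera call.
- env.job_done(): hands the job in, once; it reports no verdict.
The state is a dict: "clock": time; "joints": joint angles; "qvel": joint speeds; "joint_efforts": joint torques, N m; "position": TCP position; "eef_rot": TCP orientation; "force": force on the tool from outside, world axes, zero at the start; "wrist_torque": the same for the moment, N m; "opening": finger opening in m.
Only numpy, scipy, OpenCV 4.12 (cv2) and the standard library are available. Lean on these libraries where they do the work, as an engineer would, in place of code of your own. Each camera call takes 0.05 s, during which the arm holds its last target. There are 200 camera calls.

## Task

Push the pink jar and the yellow jar across the worktop with the fingertips, one into each of the two empty outer bays of the wooden jar rail (either jar in either bay), until each is back against the rail. Slide them only: do not lift or tip them. Leave the kitchen timer, the ramekin in the middle bay and the other things where they are.

Things in the scene. Friction and masses are not known exactly. Their poses are not given: they have to be found in the camera images.
- pink_jar: small screw-lid glass jar with a grey lid, pink decorations inside; upright round cylinder, 67 mm diameter, 67 mm tall, about 0.17 kg. Origin at the centre of its underside, z up; it stands loose on the worktop
- yellow_jar: small screw-lid glass jar with a grey lid, golden yellow decorations inside; upright round cylinder, 67 mm diameter, 67 mm tall, about 0.17 kg. Origin at the centre of its underside, z up; it stands loose on the worktop
- kitchen_timer: round twist kitchen timer, dark green top half on a cream base, 69 mm diameter, 60 mm tall, standing loose among the jars; origin at the centre of its underside. A bystander
- jar_rail: pale wooden jar rail, fixed: back rail 288 mm long (y), 46 mm high, 16 mm thick; four dividers 12 mm thick, 30 mm high, stand out 45 mm in front of its face at y = -138, -46, 46, 138 mm, making three floorless bays 80 mm wide, open to the front (-x) and above. Origin on the worktop at the middle of the rail's front face; x points into the rail, y along it to the robot's left
- bay_left (a point): where a jar's underside centre is when it is home in the left bay: on the worktop, in the middle of the bay, 33 mm in front of the rail's face (axes as the jar rail's)
- bay_right (a point): the same for the right bay, 184 mm from the left one
- ramekin: white porcelain ramekin with dark chips, round, 69 mm diameter, 42 mm tall, loose in the rail's middle bay; origin at the centre of its underside. A bystander
- star_cutter: loose steel star-shaped cookie cutter, 70x67x25 mm, origin at the centre of its underside. A bystander, left of the rail
- heart_cutter: loose steel heart-shaped cookie cutter, 58x64x25 mm, origin at the centre of its underside. A bystander at the left
- yellow_whisk: loose whisk with a yellow handle, 233 mm long, 55 mm across and high, lying on the worktop at the left, origin under its centre. A bystander
There are look-alikes about, which are no part of the job. Leave any blue look-alike of the pink_jar alone.

How it is judged:
By the outcome, as a careful person would: the job done as asked, in the order asked, and still so for the second after the job is handed in, with the robot touching nothing.
It also fails if it takes over 72 s, if anything falls off the work surface, if the arm or the gripper's body presses on something with over 40 N, if the wrist force passes 120 N, or if a joint passes its speed limit or range.

## Working session

There is one attempt and no reset: what is moved stays moved. The work goes in short steps, Python scripts to look and compute and a tool call to move; the robot and the scene stay as the last step left them, time stands still between calls to the robot, and variables do not carry over. Pictures are saved under pics/ and viewed, about 8 in all and at most 12, crops included, and the job is handed in when it is done.

Besides the shell and the picture viewer there is one more tool, called after "Call:" by a JSON object that holds its "op" and its "data", one argument or row to a line. arm_command: Moves the arm, as the interface text tells. Its arguments: {"type":"object","properties":{"moves":{"type":"array","items":{"type":"array","items":{"type":"array","items":{"type":"number"}}}},"grip":{"type":"number"},"newtons":{"type":"number"}},"required":["moves"]}

```bash
mkdir -p pics
cat > h.py <<'E'
import numpy as np, cv2
from bench import env
def snap(name,fn):
    im=env.read_camera(name); cv2.imwrite('pics/'+fn,im[:,:,::-1]); return im
def ray(name,u,v,z):
    p=env.camera_params(name);K,R,t=map(np.array,(p['K'],p['R'],p['t']))
    d=R.T@np.linalg.inv(K)@np.array([u,v,1.]);c=-R.T@t
    return c+d*(z-c[2])/d[2]
def proj(name,X):
    p=env.camera_params(name);K,R,t=map(np.array,(p['K'],p['R'],p['t']))
    q=K@(R@np.array(X)+t);return q[:2]/q[2]
E
python3 - <<'E'
from h import *
snap('scene','s1.png');snap('top','t1.png')
for n in('scene','top'):
    p=env.camera_params(n);print(n,np.round(-np.array(p['R']).T@np.array(p['t']),3),np.round(p['R'],2).tolist())
print(env.read_state())
E
```

```text
scene [-0.152  1.081  0.557] [[-0.85, -0.53, 0.01], [-0.21, 0.32, -0.92], [0.49, -0.79, -0.38]]
top [0.43  0.014 1.402] [[-0.01, -1.0, -0.01], [-1.0, 0.01, -0.05], [0.05, 0.01, -1.0]]
{'clock': 0.1, 'joints': array([-1.42848380e+00,  5.28370158e-01,  1.43378065e+00, -3.34775250e-05,
        1.18141224e+00, -1.78504323e-01]), 'qvel': array([ 0.00114481, -0.00268581, -0.00297513,  0.00059548, -0.00102613,
       -0.00095215]), 'joint_efforts': array([-3.15393036e-04, -4.40986562e+01, -1.77150929e+01,  6.34119054e-02,
        5.34162868e-02, -4.34466551e-05]), 'position': array([ 0.19700861, -0.59243377,  0.22166931]), 'eef_rot': array([-0.11294282,  0.6987247 , -0.69733126,  0.11294614]), 'force': array([ 0.11822401,  0.45101617, -0.23049804]), 'wrist_torque': array([-0.01989763,  0.05826497, -0.00670569]), 'opening': 0.08720889416715082}
```

View pics/s1.png

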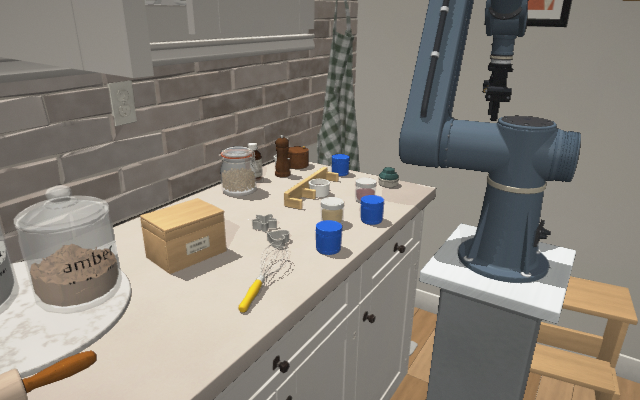

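View pics/t1.png

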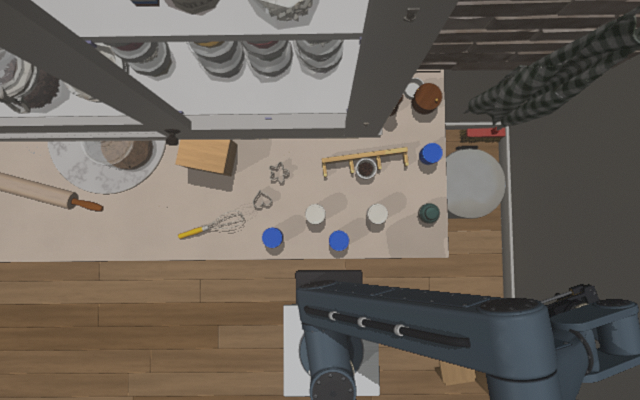

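The scene view shows the yellow jar at (332,212) and the pink jar at (366,190). Blue look-alikes stand at (329,237), (372,209) and (341,165), and the timer is at (389,177). In the top view, the grey lids at (316,214) and (377,214) should be yellow and pink, the blue ones are at (273,238), (339,241) and (431,153), and the timer is at (429,213). Next I measure and take a close crop.

Run:
```python
from h import *
t=cv2.imread('pics/t1.png');s=cv2.imread('pics/s1.png')
a=cv2.resize(t[125:260,250:450],None,fx=4,fy=4,interpolation=cv2.INTER_CUBIC)[:,:800]
cv2.imwrite('pics/c1.png',a)
b=cv2.resize(s[140:260,240:440],None,fx=4,fy=4,interpolation=cv2.INTER_CUBIC)
cv2.imwrite('pics/c2.png',b)
for n,u,v,z in [('y',316,214,.067),('p',377,214,.067),('b1',273,238,.067),('b2',339,241,.067),('b3',431,153,.067),('timer',429,213,.06),('ram',366,169,.042)]:
    print(n,np.round(ray('top',u,v,z),3))
print('scene y',ray('scene',332,202,.067),'p',ray('scene',366,182,.067))
```

```text
y [0.454 0.045 0.067]
p [ 0.452 -0.153  0.067]
b1 [0.378 0.185 0.067]
b2 [ 0.367 -0.029  0.067]
b3 [ 0.649 -0.332  0.067]
timer [ 0.454 -0.323  0.06 ]
ram [ 0.602 -0.122  0.042]
scene y [0.45025875 0.0573487  0.067     ] p [ 0.44591092 -0.13982542  0.067     ]
```

View pics/c1.png

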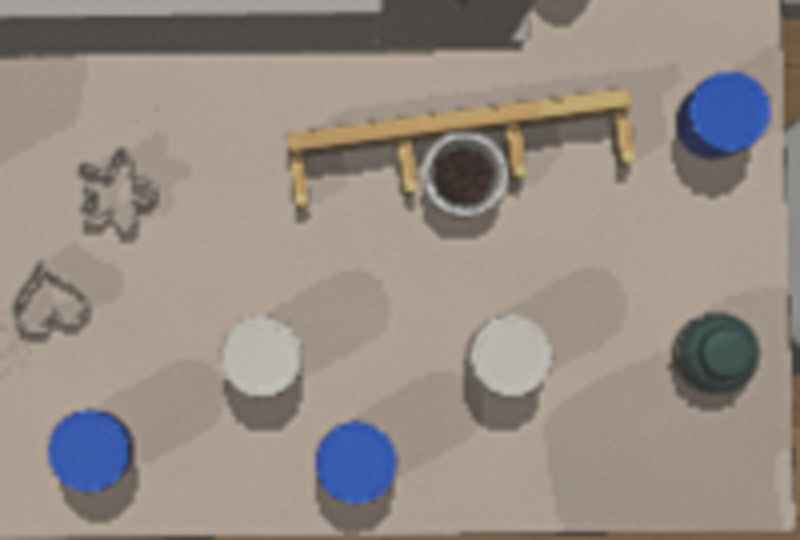

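View pics/c2.png

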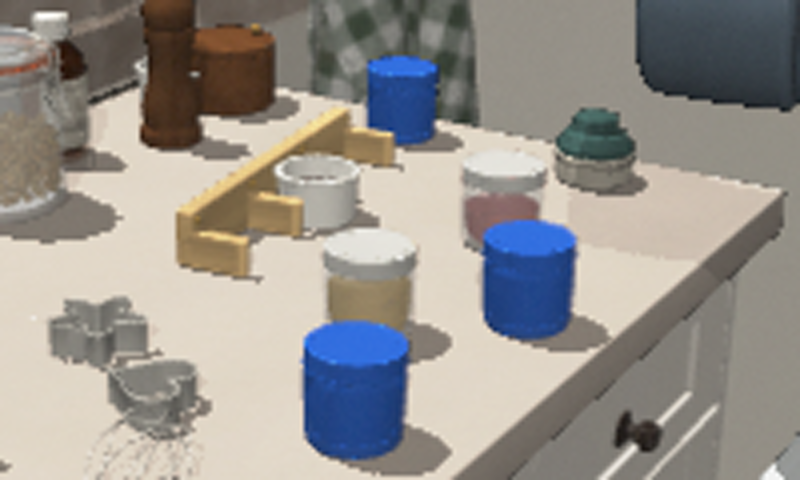

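Top crop: the grey lids are at about (262,357) and (510,355), and the rail runs from (290,140) to (630,95). In the scene crop, the yellow contents at (369,290) and pink at (503,210) confirm which jar is which; the blue jars are solid. Now I refine the positions with masks.

```bash
cat >> h.py <<'E'
def lids(im,pts,z=.067):
    """lid centre near given world xy, from bright grey mask in top image (BGR)"""
    hsv=cv2.cvtColor(im,cv2.COLOR_BGR2HSV); m=((hsv[...,2]>172)&(hsv[...,1]<30)).astype(np.uint8)
    n,l,st,c=cv2.connectedComponentsWithStats(m)
    out=[]
    for i in range(1,n):
        if 150<st[i,4]<600:
            X=ray('top',*(c[i]+0),z)
            if .37<X[0]<.72 and abs(X[1])<.36: out.append((X.round(4),st[i].tolist()))
    return out
def rail(im):
    hsv=cv2.cvtColor(im,cv2.COLOR_BGR2HSV); m=((hsv[...,0]>12)&(hsv[...,0]<28)&(hsv[...,1]>85)&(hsv[...,2]>100)).astype(np.uint8)
    m[:,:300]=0;m[:,425:]=0;m[:140]=0;m[190:]=0
    ys,xs=np.nonzero(m); cols=np.unique(xs); top=np.array([ys[xs==c].min() for c in cols])
    return m,cols,top
E
python3 - <<'E'
from h import *
from scipy.spatial.transform import Rotation as Ro
t=cv2.imread('pics/t1.png')
for o in lids(t,None): print(o)
m,c,top=rail(t); print(c.min(),c.max(),top.tolist())
bot=[np.nonzero(m[:,k])[0].max() for k in c]; print(bot)
g=c[2:-2]; p=np.polyfit(g,top[2:-2],1)
A=ray('top',c.min()-.5,np.polyval(p,c.min())-.5,.046);B=ray('top',c.max()+.5,np.polyval(p,c.max())-.5,.046)
print(A,B,np.linalg.norm(A-B)); d=(A-B)/np.linalg.norm(A-B)
ex=np.array([d[1],-d[0],0]); mid=(A+B)/2-ex*.016; mid[2]=0
print('rail',mid,np.degrees(np.arctan2(ex[1],ex[0])))
for s in(1,-1): print('bay',s,mid-ex*.033+s*.092*d)
print(Ro.from_quat(env.read_state()['eef_rot']).as_matrix().round(3))
E
```

```text
(array([0.4561, 0.049 , 0.067 ]), [305, 204, 20, 20, 283])
(array([ 0.4544, -0.155 ,  0.067 ]), [368, 204, 20, 20, 290])
322 407 [158, 158, 158, 158, 158, 158, 158, 157, 157, 157, 157, 157, 157, 157, 157, 156, 156, 156, 156, 156, 156, 156, 156, 155, 155, 155, 155, 155, 155, 155, 154, 154, 154, 154, 154, 154, 154, 153, 153, 153, 153, 153, 153, 153, 153, 152, 152, 152, 152, 152, 152, 152, 152, 151, 151, 151, 151, 151, 151, 151, 150, 150, 150, 150, 150, 150, 150, 150, 150, 149, 149, 149, 149, 149, 149, 148, 148, 148, 148, 148, 148, 148, 148, 147, 147, 149]
[np.int64(162), np.int64(172), np.int64(176), np.int64(176), np.int64(175), np.int64(161), np.int64(161), np.int64(161), np.int64(161), np.int64(161), np.int64(161), np.int64(160), np.int64(160), np.int64(160), np.int64(160), np.int64(160), np.int64(160), np.int64(160), np.int64(160), np.int64(159), np.int64(159), np.int64(159), np.int64(159), np.int64(159), np.int64(159), np.int64(159), np.int64(159), np.int64(164), np.int64(169), np.int64(172), np.int64(172), np.int64(171), np.int64(158), np.int64(158), np.int64(157), np.int64(157),
[... 366 characters left out ...]
t64(154), np.int64(154), np.int64(154), np.int64(154), np.int64(154), np.int64(153), np.int64(153), np.int64(153), np.int64(153), np.int64(153), np.int64(153), np.int64(153), np.int64(152), np.int64(152), np.int64(152), np.int64(152), np.int64(152), np.int64(152), np.int64(152), np.int64(152), np.int64(151), np.int64(151), np.int64(161), np.int64(164), np.int64(165), np.int64(164)]
[0.64054321 0.02524616 0.046     ] [ 0.67464179 -0.26013643  0.046     ] 0.28741249040476546
rail [ 0.6417055  -0.11934337  0.        ] 6.813611596275531
bay 1 [ 0.5980237  -0.03190825  0.        ]
bay -1 [ 0.61985344 -0.21460873  0.        ]
[[-0.949 -0.     0.315]
 [-0.315  0.002 -0.949]
 [-0.    -1.    -0.002]]
```

Call:
{"op": "arm_command", "data": {
  "moves": [
    [[-0.034, 0, -0.021, 4], [-0.067, 0, -0.042, 8], [-0.101, 0, -0.063, 12], [-0.135, 0, -0.083, 15], [-0.168, 0, -0.104, 19], [-0.202, 0, -0.125, 23], [-0.235, 0, -0.146, 27], [-0.269, 0, -0.167, 30.4]]
  ],
  "grip": 0.04,
  "newtons": 10
}}

```text
clock: 0.9
position: [0.4002, -0.3476, 0.2218]
eef_rot: [0.075, 0.704, -0.702, -0.075]
force: [0.8, -0.1, -0.2]
opening: 0.0412
```

```bash
cat >> h.py <<'E'
from scipy.spatial.transform import Rotation as Ro
def to(*targets):
    """tool-frame shifts to world TCP targets"""
    s=env.read_state();R=Ro.from_quat(s['eef_rot']).as_matrix()
    print('t',round(s['clock'],2),'tcp',s['position'].round(4),'push yaw',np.degrees(np.arctan2(-R[1,0],-R[0,0])).round(1),'F',s['force'].round(1),'open',round(s['opening'],3))
    for g in targets: print(g,(R.T@(np.array(g)-s['position'])).round(4))
E
python3 -c "
from h import *
to((.394,-.1415,.22),(.394,-.1415,.016))"
```

```text
t 0.9 tcp [ 0.4002 -0.3476  0.2218] push yaw -12.2 F [ 0.8 -0.1 -0.2] open 0.041
(0.394, -0.1415, 0.22) [ 0.0495  0.0023 -0.2001]
(0.394, -0.1415, 0.016) [ 0.0493  0.2063 -0.1996]
```

Call:
{"op": "arm_command", "data": {
  "moves": [
    [[0.012, 0, -0.045, 0], [0.022, 0, -0.09, 0], [0.033, 0, -0.135, 0], [0.044, 0, -0.18, 0], [0.049, 0.02, -0.2, 0], [0.049, 0.06, -0.2, 0], [0.049, 0.1, -0.2, 0], [0.049, 0.1, -0.2, 0]]
  ]
}}

```text
clock: 1.7
position: [0.3913, -0.1391, 0.1186]
eef_rot: [0.071, 0.706, -0.7, -0.079]
force: [-0.8, 0.8, 0.1]
opening: 0.0396
```

```bash
python3 -c "
from h import *
to((.394,-.1415,.016));a=snap('scene','s2.png');b=snap('top','t2.png')
c=cv2.resize(a[130:260,290:430],None,fx=4,fy=4)[:,:,::-1];d=cv2.resize(b[130:260,330:440],None,fx=4,fy=4)[:,:,::-1]
cv2.imwrite('pics/c3.png',cv2.resize(np.hstack([c,d]),None,fx=.79,fy=.79))"
```

```text
t 1.7 tcp [ 0.3913 -0.1391  0.1186] push yaw -12.2 F [-0.8  0.8  0.1] open 0.04
(0.394, -0.1415, 0.016) [-0.0044  0.1025  0.0025]
```

View pics/c3.png

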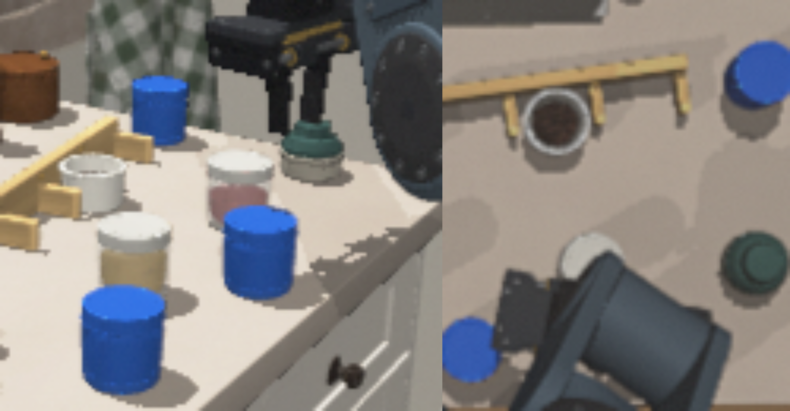

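The gripper hovers just behind the pink jar, whose lid is at (590,255) in the right half. The blue jar and the timer are clear of it. Descend.

Call:
{"op": "arm_command", "data": {
  "moves": [
    [[-0.002, 0.03, 0.002, 0], [-0.004, 0.06, 0.002, 0], [-0.004, 0.085, 0.002, 0], [-0.004, 0.1, 0.002, 0], [-0.004, 0.103, 0.002, 0], [-0.004, 0.103, 0.002, 0]]
  ]
}}

```text
clock: 2.4
position: [0.3985, -0.1447, 0.0203]
eef_rot: [0.075, 0.704, -0.702, -0.075]
force: [-1.5, -0.4, 1.2]
opening: 0.04
```

Run:
```python
from h import *
u=np.array([np.cos(np.radians(-12.2)),np.sin(np.radians(-12.2))])*.0365
J=np.array([.454,-.154]);e=np.array([.993,.1186]);B=np.array([.6199,-.2146])
for P in (J,B-.06*e,B): print(P)
to(*[(*(P-u),.016) for P in (J,B-.06*e,B-.02*e,B)])
```

```text
[ 0.454 -0.154]
[ 0.56032  -0.221716]
[ 0.6199 -0.2146]
t 2.4 tcp [ 0.3985 -0.1447  0.0203] push yaw -12.2 F [-1.5 -0.4  1.2] open 0.04
(np.float64(0.4183243198585575), np.float64(-0.14628664492937832), 0.016) [-0.0197  0.0043 -0.0026]
(np.float64(0.5246443198585575), np.float64(-0.21400264492937834), 0.016) [-0.1379  0.0041  0.0411]
(np.float64(0.5643643198585575), np.float64(-0.20925864492937835), 0.016) [-0.1757  0.0041  0.028 ]
(np.float64(0.5842243198585575), np.float64(-0.20688664492937833), 0.016) [-0.1947  0.0041  0.0215]
```

Call:
{"op": "arm_command", "data": {
  "moves": [
    [[-0.01, 0.003, -0.002, 0], [-0.02, 0.003, -0.002, 0], [-0.03, 0.003, 0.001, 0], [-0.041, 0.003, 0.005, 0], [-0.053, 0.003, 0.01, 0], [-0.065, 0.003, 0.014, 0], [-0.078, 0.003, 0.019, 0], [-0.09, 0.003, 0.023, 0]]
  ]
}}

```text
clock: 3.2
position: [0.4823, -0.1866, 0.0175]
eef_rot: [0.075, 0.704, -0.702, -0.076]
force: [-1.9, 0.6, 3.0]
opening: 0.0396
```

Run:
```python
from h import *
to((.5246,-.2140,.016),(.5643,-.2093,.016),(.5842,-.2069,.016))
b=snap('top','t3.png')[:,:,::-1]
print(lids(b,None))
cv2.imwrite('pics/c4.png',cv2.resize(b[135:245,300:440],None,fx=5,fy=5))
```

```text
t 3.2 tcp [ 0.4823 -0.1866  0.0175] push yaw -12.2 F [-1.9  0.6  3. ] open 0.04
(0.5246, -0.214, 0.016) [-0.0472  0.0013  0.0178]
(0.5643, -0.2093, 0.016) [-0.085   0.0013  0.0048]
(0.5842, -0.2069, 0.016) [-0.1039  0.0013 -0.0017]
[(array([0.459 , 0.0569, 0.067 ]), [305, 204, 16, 20, 199])]
```

View pics/c4.png

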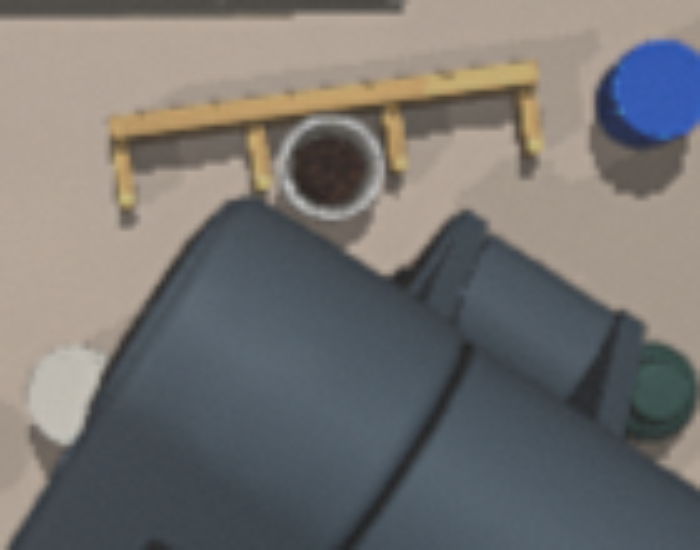

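The arm hides the pink jar in the top view, so I check it in the scene camera. I use the lid-mask centroid, with the offset calibrated on the first picture.

```bash
cat >> h.py <<'E'
def slid(im,X):
    """lid-top centre in scene image (BGR) near predicted world X"""
    u,v=proj('scene',X)
    hsv=cv2.cvtColor(im,cv2.COLOR_BGR2HSV); m=((hsv[...,2]>165)&(hsv[...,1]<25)).astype(np.uint8)
    n,l,st,c=cv2.connectedComponentsWithStats(m)
    r=[(c[i].round(1),st[i].tolist(),ray('scene',*c[i],X[2]).round(3)) for i in range(1,n) if 20<st[i,4]<900 and abs(c[i]-[u,v]).max()<16]
    return np.round([u,v],1),r
E
python3 - <<'E'
from h import *
s=cv2.imread('pics/s1.png')
print(slid(s,(.4555,.048,.067)));print(slid(s,(.454,-.154,.067)))
b=snap('scene','s3.png')[:,:,::-1].copy()
print(slid(b,(.518,-.194,.067)))
cv2.imwrite('pics/c5.png',cv2.resize(b[140:240,290:430],None,fx=5,fy=5,interpolation=cv2.INTER_CUBIC))
E
```

```text
(array([332.1, 200.5]), [(array([319.4, 186.2]), [309, 179, 21, 18, 209], array([ 0.546, -0.029,  0.067])), (array([331.9, 201. ]), [321, 197, 23, 9, 166], array([0.454, 0.051, 0.067]))])
(array([365.8, 180.2]), [(array([365.3, 180.5]), [355, 177, 22, 8, 120], array([ 0.454, -0.151,  0.067]))])
(array([353.8, 173.1]), [])
```

View pics/c5.png

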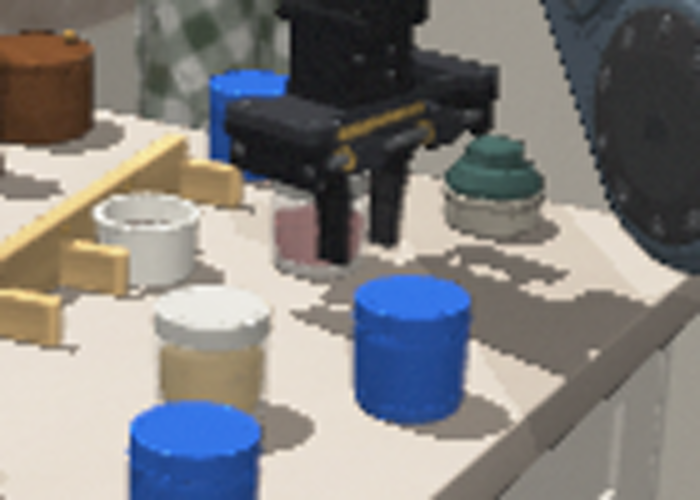

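The pink jar is upright in the fingers, spanning columns 273–360 in the crop. That puts its centre at 353 in the full image, against a predicted 353.8. Continue to the bay mouth and in.

Call:
{"op": "arm_command", "data": {
  "moves": [
    [[-0.012, 0.001, 0.005, 0], [-0.024, 0.001, 0.009, 0], [-0.036, 0.001, 0.0135, 0], [-0.047, 0.001, 0.018, 0], [-0.055, 0.001, 0.0155, 0], [-0.063, 0.001, 0.0125, 0], [-0.071, 0.001, 0.01, 0], [-0.079, 0.001, 0.007, 0]]
  ]
}}

```text
clock: 4.1
position: [0.5606, -0.2113, 0.0168]
eef_rot: [0.076, 0.703, -0.703, -0.074]
force: [-0.8, -0.1, 0.5]
opening: 0.04
```

Run:
```python
from h import *
to((.5643,-.2093,.016),(.5842,-.2069,.016))
b=snap('scene','s4.png')[:,:,::-1].copy()
t=snap('top','t4.png')[:,:,::-1].copy()
c=cv2.resize(b[140:230,290:400],None,fx=4,fy=4,interpolation=cv2.INTER_CUBIC);d=cv2.resize(t[135:225,340:430],None,fx=4,fy=4)
cv2.imwrite('pics/c6.png',np.hstack([c,d]))
```

```text
t 4.1 tcp [ 0.5606 -0.2113  0.0168] push yaw -12.2 F [-0.8 -0.1  0.5] open 0.04
(0.5643, -0.2093, 0.016) [-0.0032  0.0009 -0.0027]
(0.5842, -0.2069, 0.016) [-0.0221  0.0009 -0.0093]
```

View pics/c6.png

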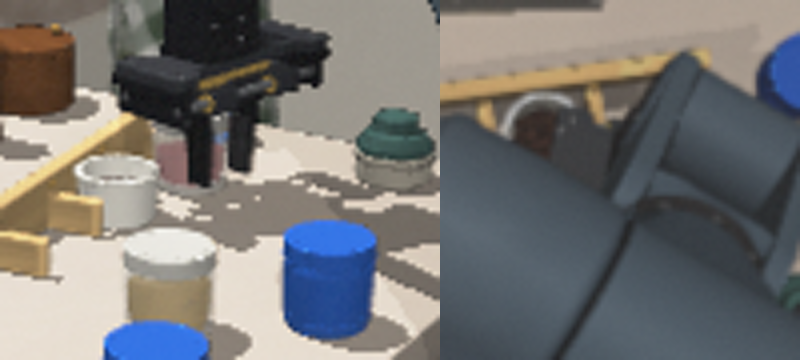

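The pink jar stands upright in the bay mouth. Now the slow last stretch, watching the force.

Call:
{"op": "arm_command", "data": {
  "moves": [
    [[-0.003, 0.001, -0.002, 0], [-0.006, 0.001, -0.0035, 0], [-0.009, 0.001, -0.0045, 0], [-0.012, 0.001, -0.0055, 0], [-0.0145, 0.001, -0.0065, 0], [-0.017, 0.001, -0.0075, 0], [-0.0195, 0.001, -0.0085, 0], [-0.0205, 0.001, -0.009, 0]]
  ]
}}

```text
clock: 5.0
position: [0.5843, -0.2072, 0.0162]
eef_rot: [-0.077, -0.703, 0.703, 0.073]
force: [-1.7, -0.3, 0.4]
opening: 0.0402
```

Call:
{"op": "arm_command", "data": {
  "moves": [
    [[-0.001, 0, -0.0003, 0], [-0.002, 0, -0.0006, 0], [-0.003, 0, -0.001, 0], [-0.003, 0, -0.001, 0]]
  ]
}}

```text
clock: 5.4
position: [0.5876, -0.2068, 0.0162]
eef_rot: [-0.077, -0.703, 0.703, 0.073]
force: [-0.3, 0.5, 0.1]
opening: 0.0396
```

Call:
{"op": "arm_command", "data": {
  "moves": [
    [[-0.001, 0, -0.0003, 0], [-0.002, 0, -0.0006, 0], [-0.003, 0, -0.001, 0], [-0.003, 0, -0.001, 0]]
  ]
}}

```text
clock: 5.8
position: [0.5892, -0.2063, 0.016]
eef_rot: [-0.076, -0.703, 0.703, 0.074]
force: [-5.2, -1.1, 2.4]
opening: 0.0402
```

Force rose to 5 N and the motion stopped short, so the jar is against the rail. Back off straight and rise.

Call:
{"op": "arm_command", "data": {
  "moves": [
    [[0.005, 0, 0, 0], [0.02, 0, 0, 0], [0.045, 0, 0, 0], [0.065, -0.03, 0, 0], [0.08, -0.08, 0, 0], [0.08, -0.13, 0, 0], [0.08, -0.15, 0, 0], [0.08, -0.15, 0, 0]]
  ]
}}

```text
clock: 6.6
position: [0.5137, -0.1908, 0.1701]
eef_rot: [-0.08, -0.701, 0.705, 0.07]
force: [0.7, 0.1, 0.8]
opening: 0.0401
```

Run:
```python
from h import *
b=snap('scene','s5.png')[:,:,::-1].copy()
print(slid(b,(.62,-.2146,.067)), slid(b,(.4555,.048,.067)))
c=cv2.resize(b[130:270,250:400],None,fx=4,fy=4,interpolation=cv2.INTER_CUBIC)
cv2.imwrite('pics/c7.png',c)
# yellow plan: jar J, cradle yaw a, bay B
J=np.array([.4555,.0485]);B=np.array([.598,-.0319]);e=np.array([.993,.1186])
P=B-.06*e; print('dir',np.degrees(np.arctan2(*(P-J)[::-1])),P)
a=np.radians(-18);u=np.array([np.cos(a),np.sin(a)])
print('standoff',J-.06*u,[ (q-.0365*u).round(4) for q in (J,P,B)])
to((*(J-.06*u),.12))
```

```text
(array([330.3, 166. ]), [(array([328.7, 166.4]), [319, 164, 20, 6, 87], array([ 0.622, -0.208,  0.067]))]) (array([332.1, 200.5]), [(array([319.6, 186.4]), [309, 179, 21, 18, 230], array([ 0.545, -0.028,  0.067])), (array([340.2, 201.2]), [320, 194, 41, 17, 311], array([0.434, 0.04 , 0.067]))])
dir -46.544671321605044 [ 0.53842  -0.039016]
standoff [0.39843661 0.06704102] [array([0.4208, 0.0598]), array([ 0.5037, -0.0277]), array([ 0.5633, -0.0206])]
t 6.65 tcp [ 0.5122 -0.19    0.1678] push yaw -12.1 F [-0.5  0.8 -0.5] open 0.04
(np.float64(0.39843660902229083), np.float64(0.06704101966249684), 0.12) [ 0.1657  0.0458 -0.2274]
```

View pics/c7.png

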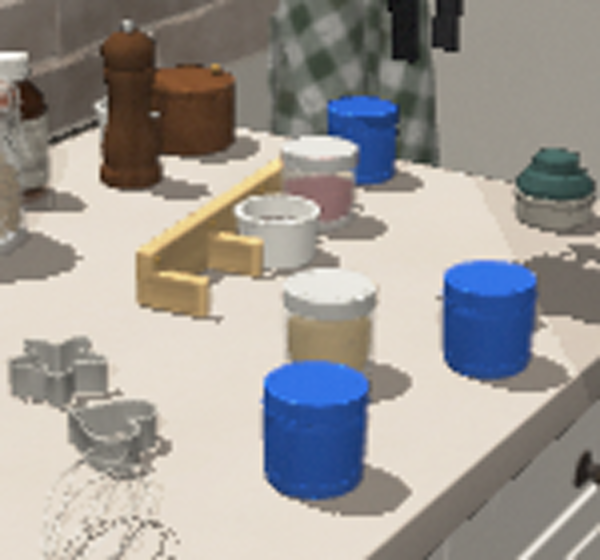

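The pink jar is home, with its lid at (319,145) in the crop and measured at (.622,-.208). The ramekin and the others are undisturbed. For yellow I'll start the cradle at yaw -36° and straighten it before the bay.

```bash
python3 -c "
from h import *
to((.407,.084,.12),(.407,.084,.016))"
```

```text
t 6.65 tcp [ 0.5122 -0.19    0.1678] push yaw -12.1 F [-0.5  0.8 -0.5] open 0.04
(0.407, 0.084, 0.12) [ 0.1609  0.0459 -0.2458]
(0.407, 0.084, 0.016) [ 0.1619  0.1499 -0.246 ]
```

Call:
{"op": "arm_command", "data": {
  "moves": [
    [[0.023, 0, -0.035, 4], [0.046, 0, -0.07, 8], [0.069, 0, -0.105, 12], [0.092, 0, -0.14, 16], [0.115, 0, -0.175, 20], [0.138, 0, -0.21, 24], [0.161, 0.01, -0.246, 24], [0.161, 0.045, -0.246, 24]]
  ]
}}

```text
clock: 7.45
position: [0.4049, 0.0882, 0.121]
eef_rot: [0.221, 0.673, -0.673, -0.214]
force: [1.3, 0.1, -0.0]
opening: 0.0402
```

```bash
python3 -c "
from h import *
to((.407,.084,.12),(.407,.084,.017))"
```

```text
t 7.45 tcp [0.4049 0.0882 0.121 ] push yaw -35.8 F [ 1.3  0.1 -0. ] open 0.04
(0.407, 0.084, 0.12) [-0.0041  0.001   0.0022]
(0.407, 0.084, 0.017) [-0.0031  0.104   0.0026]
```

Call:
{"op": "arm_command", "data": {
  "moves": [
    [[-0.003, 0.03, 0.002, 0], [-0.003, 0.06, 0.002, 0], [-0.003, 0.085, 0.002, 0], [-0.003, 0.1, 0.002, 0], [-0.003, 0.104, 0.002, 0], [-0.003, 0.104, 0.002, 0]]
  ]
}}

```text
clock: 8.05
position: [0.4062, 0.0846, 0.0158]
eef_rot: [-0.22, -0.673, 0.673, 0.215]
force: [0.5, 0.2, 0.2]
opening: 0.0402
```

```bash
cat >> h.py <<'E'
def plan(rows,off=.0365,z=.016):
    """rows of (jar x, jar y, push yaw deg) -> tool rows"""
    s=env.read_state();R=Ro.from_quat(s['eef_rot']).as_matrix();y0=np.degrees(np.arctan2(-R[1,0],-R[0,0]))
    print('tcp',s['position'].round(4),'yaw',y0.round(1),'F',s['force'].round(1))
    for x,y,a in rows:
        u=np.array([np.cos(np.radians(a)),np.sin(np.radians(a))])
        g=np.array([x-off*u[0],y-off*u[1],z]); print((R.T@(g-s['position'])).round(4),round(y0-a,1))
E
python3 - <<'E'
from h import *
J=np.array([.4555,.0485]);P=np.array([.538,-.039])
d=(P-J)/np.linalg.norm(P-J)
plan([(*(J+d*k),-36) for k in (-.012,0,.01,.02,.03,.04,.05,.06)])
E
```

```text
tcp [0.4062 0.0846 0.0158] yaw -35.8 F [0.5 0.2 0.2]
[-0.0128 -0.0001 -0.0019] 0.2
[-0.0246  0.      0.0003] 0.2
[-0.0344  0.0001  0.0022] 0.2
[-0.0442  0.0002  0.0041] 0.2
[-0.0541  0.0002  0.006 ] 0.2
[-0.0639  0.0003  0.0079] 0.2
[-0.0737  0.0004  0.0098] 0.2
[-0.0835  0.0004  0.0117] 0.2
```

Call:
{"op": "arm_command", "data": {
  "moves": [
    [[-0.012, 0, -0.001, 0], [-0.023, 0, 0, 0], [-0.034, 0, 0.002, 0], [-0.044, 0, 0.004, 0], [-0.054, 0, 0.006, 0], [-0.064, 0, 0.008, 0], [-0.074, 0, 0.01, 0], [-0.083, 0, 0.012, 0]]
  ]
}}

```text
clock: 8.85
position: [0.4669, 0.0257, 0.0165]
eef_rot: [-0.22, -0.673, 0.673, 0.215]
force: [-1.1, 1.7, 1.3]
opening: 0.0399
```

Run:
```python
from h import *
P=np.array([.538,-.039]);s=env.read_state();a=np.radians(-35.8)
Q=s['position'][:2]+.0365*np.array([np.cos(a),np.sin(a)]);print('jar est',Q)
b=snap('scene','s6.png')[:,:,::-1].copy()
print(slid(b,(*Q,.067)))
plan([(*(Q+(P-Q)*k/8),-36+4*k) for k in range(1,9)])
cv2.imwrite('pics/c8.png',cv2.resize(b[140:260,250:400],None,fx=4,fy=4,interpolation=cv2.INTER_CUBIC))
```

```text
jar est [0.49651852 0.0043307 ]
(array([327.7, 192.8]), [])
tcp [0.4689 0.0246 0.0165] yaw -35.9 F [-0.1  0.   0.1]
[-0.0052  0.0006  0.0041] -3.9
[-0.0128  0.0006  0.008 ] -7.9
[-0.0206  0.0007  0.0118] -11.9
[-0.0286  0.0008  0.0157] -15.9
[-0.0368  0.0008  0.0194] -19.9
[-0.0451  0.0009  0.0232] -23.9
[-0.0536  0.001   0.0268] -27.9
[-0.0622  0.001   0.0304] -31.9
```

View pics/c8.png

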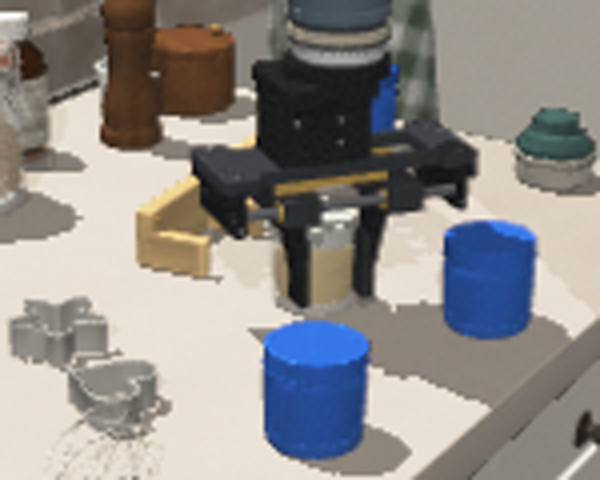

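The yellow jar is upright and centred between the fingers, at columns 272–358 in the crop (328.8 in the full image, predicted 327.7). Continue while straightening the cradle.

Call:
{"op": "arm_command", "data": {
  "moves": [
    [[-0.005, 0.0005, 0.004, -4], [-0.013, 0.0005, 0.008, -8], [-0.0205, 0.0005, 0.012, -12], [-0.0285, 0.0005, 0.0155, -16], [-0.037, 0.0005, 0.0195, -20], [-0.045, 0.0005, 0.023, -24], [-0.0535, 0.0005, 0.027, -28], [-0.062, 0.0005, 0.0305, -32]]
  ]
}}

```text
clock: 9.7
position: [0.5015, -0.0369, 0.0163]
eef_rot: [-0.026, -0.706, 0.708, 0.019]
force: [-0.6, 0.8, -0.7]
opening: 0.0399
```

Run:
```python
from h import *
P=np.array([.538,-.039]);B=np.array([.598,-.0319])
b=snap('scene','s7.png')[:,:,::-1].copy()
print(slid(b,(*P,.067)))
plan([(*(P+(B-P)*k/60),min(3,-4+k/3)) for k in (0,8,16,24,32,40,46,50)])
cv2.imwrite('pics/c9.png',cv2.resize(b[140:260,250:400],None,fx=4,fy=4,interpolation=cv2.INTER_CUBIC))
```

```text
(array([323.5, 185.7]), [])
tcp [ 0.5032 -0.0382  0.0165] yaw -3.6 F [-0.9 -0.4 -0.5]
[ 0.0017  0.0004 -0.0016] 0.4
[-0.0062  0.0005 -0.0014] -2.3
[-0.0143  0.0007 -0.0011] -5.0
[-0.0223  0.0008 -0.0015] -6.6
[-0.0302  0.0009 -0.003 ] -6.6
[-0.0381  0.0009 -0.0044] -6.6
[-0.0441  0.001  -0.0055] -6.6
[-0.048   0.0011 -0.0063] -6.6
```

View pics/c9.png

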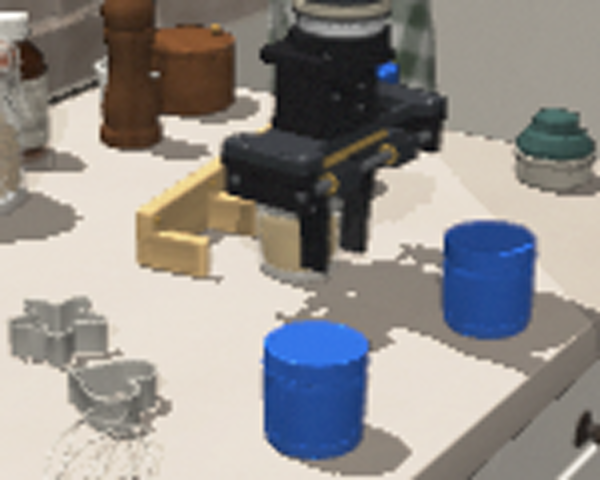

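The jar is in front of the left bay; its left edge at 256 in the crop (314 in full) agrees with the prediction of 313. Push in.

Call:
{"op": "arm_command", "data": {
  "moves": [
    [[-0.006, 0.0005, -0.0015, -2.5], [-0.013, 0.0005, -0.001, -5], [-0.02, 0.0005, -0.0015, -6.5], [-0.027, 0.0005, -0.0025, -6.5], [-0.033, 0.0005, -0.0035, -6.5], [-0.039, 0.0005, -0.0045, -6.5], [-0.044, 0.0005, -0.0055, -6.5], [-0.048, 0.0005, -0.006, -6.5]]
  ]
}}

```text
clock: 10.55
position: [0.5519, -0.0351, 0.0165]
eef_rot: [0.013, -0.705, 0.708, -0.022]
force: [-1.2, 0.2, -0.7]
opening: 0.0399
```

Run:
```python
from h import *
B=np.array([.598,-.0319]);e=np.array([.993,.1186])
plan([(*(B+e*k),3) for k in (0,.006)])
```

```text
tcp [ 0.5519 -0.0351  0.0165] yaw 2.9 F [-1.2  0.2 -0.7]
[-0.0097  0.0007 -0.0008] -0.1
[-0.0157  0.0007 -0.0012] -0.1
```

Call:
{"op": "arm_command", "data": {
  "moves": [
    [[-0.003, 0.0005, -0.0003, 0], [-0.006, 0.0005, -0.0005, 0], [-0.008, 0.0005, -0.0007, 0], [-0.01, 0.0005, -0.0009, 0], [-0.011, 0.0005, -0.001, 0], [-0.012, 0.0005, -0.001, 0], [-0.013, 0.0005, -0.001, 0]]
  ]
}}

```text
clock: 11.25
position: [0.5648, -0.0334, 0.0162]
eef_rot: [0.013, -0.705, 0.708, -0.022]
force: [-1.5, -0.2, -0.1]
opening: 0.0397
```

Call:
{"op": "arm_command", "data": {
  "moves": [
    [[-0.001, 0, 0, 0], [-0.0015, 0, 0, 0], [-0.002, 0, 0, 0]]
  ]
}}

```text
clock: 11.55
position: [0.5668, -0.0333, 0.0162]
eef_rot: [0.013, -0.705, 0.708, -0.022]
force: [-0.5, 0.1, -0.1]
opening: 0.0399
```

Call:
{"op": "arm_command", "data": {
  "moves": [
    [[-0.001, 0, 0, 0], [-0.002, 0, 0, 0], [-0.0025, 0, 0, 0]]
  ]
}}

```text
clock: 11.85
position: [0.5675, -0.0331, 0.016]
eef_rot: [0.015, -0.705, 0.708, -0.021]
force: [-4.9, -1.7, 3.1]
opening: 0.0403
```

Contact with the rail at 5 N. Back off, rise and clear the view.

Call:
{"op": "arm_command", "data": {
  "moves": [
    [[0.005, 0, 0, 0], [0.02, 0, 0, 0], [0.045, 0, 0, 0], [0.065, -0.03, 0, 0], [0.08, -0.08, 0, 0], [0.08, -0.13, 0, 0], [0.08, -0.16, 0, 0], [0.08, -0.18, 0, 0]]
  ]
}}

```text
clock: 12.65
position: [0.4883, -0.0369, 0.1988]
eef_rot: [0.012, -0.705, 0.709, -0.024]
force: [0.3, -0.1, -0.1]
opening: 0.0401
```

```bash
python3 -c "
from h import *
to((.42,-.30,.22),(.2,-.55,.22))"
```

```text
t 12.65 tcp [ 0.4883 -0.0369  0.1988] push yaw 2.9 F [ 0.3 -0.1 -0.1] open 0.04
(0.42, -0.3, 0.22) [ 0.0811 -0.0208  0.2595]
(0.2, -0.55, 0.22) [ 0.3133 -0.023   0.4981]
```

Call:
{"op": "arm_command", "data": {
  "moves": [
    [[0.013, -0.02, 0.042, 0], [0.027, -0.02, 0.085, 0], [0.04, -0.02, 0.13, 0], [0.053, -0.02, 0.17, 0], [0.067, -0.02, 0.215, 0], [0.08, -0.02, 0.26, 0], [0.11, -0.02, 0.29, 0], [0.14, -0.02, 0.32, 0]]
  ]
}}

```text
clock: 13.45
position: [0.364, -0.366, 0.219]
eef_rot: [0.011, -0.704, 0.71, -0.024]
force: [0.6, 0.3, 0.9]
opening: 0.04
```

Call:
{"op": "arm_command", "data": {
  "moves": [
    [[0.03, 0, 0.03, 0], [0.06, 0, 0.06, 0], [0.09, 0, 0.09, 0], [0.12, 0, 0.12, 0], [0.15, 0, 0.15, 0], [0.17, 0, 0.17, 0], [0.17, 0, 0.17, 0]]
  ]
}}

```text
clock: 14.15
position: [0.2002, -0.5487, 0.2177]
eef_rot: [0.009, -0.702, 0.712, -0.023]
force: [0.4, 0.2, -0.6]
opening: 0.04
```

Run:
```python
from h import *
b=snap('scene','s8.png')[:,:,::-1].copy();t=snap('top','t8.png')[:,:,::-1].copy()
print(lids(t,None))
mid=np.array([.6417,-.1193]);e=np.array([.993,.1186]);n=np.array([-.1186,.993])
for X,_ in lids(t,None): print('rail frame',(X[:2]-mid)@e,(X[:2]-mid)@n)
c=cv2.resize(b[130:260,250:400],None,fx=3,fy=3,interpolation=cv2.INTER_CUBIC);d=cv2.resize(t[130:245,265:445],None,fx=390/115,fy=390/115,interpolation=cv2.INTER_CUBIC)
o=np.hstack([c,d]);cv2.imwrite('pics/c10.png',cv2.resize(o,(795,int(390*795/o.shape[1]))))
```

```text
[(array([ 0.6219, -0.2125,  0.067 ]), [386, 153, 19, 18, 266]), (array([ 0.6   , -0.0305,  0.067 ]), [330, 160, 19, 19, 279])]
rail frame -0.030714920000000038 -0.09019931999999999
rail frame -0.03087642000000007 0.09312402000000002
```

View pics/c10.png

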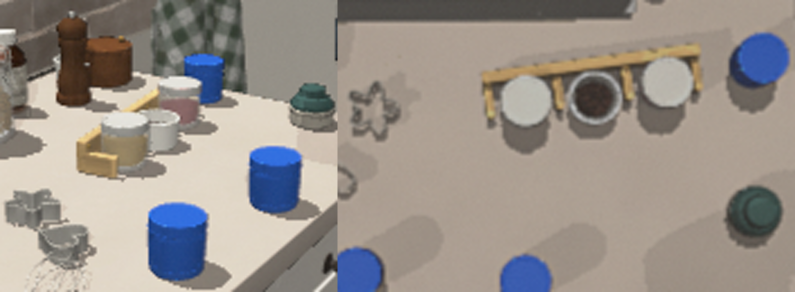

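Both jars are home: the lids sit at (525,101) and (667,82), measuring -30.8 mm along rail x (nominal -33) and at y = -90 and +93 mm (nominal ±92). Everything else is where it was. Handing in.

```bash
python3 -c "
from h import *
env.job_done()"
```

```text
the job is handed in; nothing more can be done
```

Both jars are in the rail's outer bays, pink in the right and yellow in the left. I slid each one with the half-open fingertips straddling it until it pressed against the rail with about 5 N. The job was handed in at about 14 s, with the arm well clear of everything.

- **Final position:** the last top view puts the jar centres 31 mm in front of the rail face (nominal 33 mm), at y = -90 mm and +93 mm (nominal ±92 mm). Both jars are upright.
- **Other things:** the ramekin, timer, cutters and blue look-alikes looked unmoved in the last pictures. The whisk was only partly in the final crop; I did not go near it.
- **What disagreed:** both jars met the rail about 5 mm further on than I had predicted. The final views agree with the 2 mm camera calibration, so I put this down to my estimate of where the fingers touch the jar plus rail measurement error. I did not check it separately.

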